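# Turn the toiletry carousel until the green pump bottle faces front

### The job

Turn the round toiletry carousel gently by pushing against the black posts on its rim with a fingertip, until the green pump bottle stands squarely in line with the red pointer that sticks out from under the tray, then take the hand away. Do not touch, tip or lift the bottle and the jar riding on the tray, and leave the cup, nail clipper, comb and cabinet door as they are.

Things in the scene. Friction and masses are not known exactly. Their poses are not given: they have to be found in the camera images.
- base: fixed foot under the tray: white disc 170 mm across, 20 mm high. Origin: on the shelf surface, on the turning axis, z up. A flat red pointer, 6 mm high and 20 mm wide (arrow head 48 mm), runs along its own -x out to 196 mm from the axis, so 56 mm of it shows beyond the tray's edge. Own -x is the carousel's front, within 0.5 rad of world -x.
- tray: pale round wooden tray, 280 mm across, 14 mm thick. Turns both ways without end about the vertical axis through its origin, with light friction (0.1 N m, about 1 N at the rim); stays where it is left. Origin: centre of its underside, 22 mm above the shelf; upper face 36 mm above the shelf. Carries the posts, dish and two rings for bottle and jar, which ride along.
- post (a point): centre of the top of one of six equal upright black posts fixed on the tray: 14 mm in diameter, 45 mm tall (top 81 mm above the shelf), 130 mm from the turning axis. They stand at 30, 90, 150, 210, 270 and 330 degrees, counter-clockwise from above, from the tray's own x axis; this is the one at 30.
- dish (a point): foot of a small white dish fixed on the tray, 56 mm across, 35 mm high, 70 mm from the axis, at -60 degrees from the tray's own x axis. The bottle's ring is at 180 degrees and the jar's at 60 degrees, both also 70 mm from the axis; the rings are 56 mm outside, 50 mm inside and 8 mm high.
- bottle: green plastic pump bottle with white capped pump head, loose in its ring on the tray: 46 mm in diameter, 95 mm tall, 110 g, up to 2 mm of play in the ring. Origin: centre of its underside, on the tray's upper face, 70 mm from the turning axis; z up. The pump spout points along its own -x, reaching 26 mm from its axis at the top.
- jar: amber glass jar with a metal lid, loose in its ring on the tray: 44 mm in diameter, 60 mm tall. Origin: centre of its underside.
- cup: blue glass toothbrush cup, empty, loose on the shelf: 72 mm across the rim, 95 mm tall. Origin: centre of its underside.
- clipper: stainless steel nail clipper lying on the shelf, loose: 66 mm long (own x), 14 mm wide, about 12 mm high. Origin: centre of its underside.
- comb: wooden comb lying flat on the shelf, loose: 160 mm long (own x), 34 mm wide, 6 mm thick. Origin: about its middle, underside.
- cabinet_door (a joint): swing door (210 mm wide, 216 mm tall) of the small white mirrored cabinet (130 x 220 x 220 mm, standing on the shelf, well to the right of the carousel, centred at x 0.56, y -0.61, always there, opening towards the robot). 0 = resting half open on its spring hinge; positive = further open, negative = towards shut (rad).

How it is judged:
By the outcome, as a careful person would: the job done as asked, in the order asked, and still so for the second after the job is handed in, with the robot touching nothing.
It also fails if it takes over 51 s, if anything falls off the work surface, if the arm or the gripper's body presses on something with over 40 N, if the wrist force passes 120 N, or if a joint passes its speed limit or range.

### The arm

A 6-joint arm with a two-finger parallel gripper is mounted at the origin on the work surface. World frame = base frame: x ahead of the robot, y to its left, z up, the work surface at z = 0. Lengths are in m, angles in rad, forces in N, time in s.
With the tool pointing down it reaches from about 0.3 to 0.825 m from the base axis. Payload 5.4 kg.
Tool frame: the origin (TCP) lies between the finger pads; the fingertips stand 17 mm ahead of it and the grasp point (between the pads) lies 2 mm behind it; z points along the fingers, y is the line along which they close (so a half turn about z gives the same grasp; the last joint's range is limited). The gripper opens to 92 mm and grips with 3 to 60 N. Pads are 20 mm wide; open, the fingers measure 128 mm over their backs; the gripper's body (75 mm by 189 mm) begins 69 mm behind the grasp point.
Start: joints at [1.077, 0.158, 1.597, -0, 1.386, -0.21], TCP at [0.161, 0.552, 0.232] pointing down, gripper open.
Joint ranges: [-2.91, 2.91], [-0.94, 2.29], [0.18, 2.7], [-1.29, 4.43], [0.17, 2.64], [-3, 3]. Speed limits (rad/s): [2.57, 2.57, 3.14, 3.14, 3.14, 3.14].

### API

Orientations are given as a unit quaternion [w, x, y, z].
In Python, from rig import bot gives the robot as it stands.
- The arm moves only by the shell command python3 -m inch 'ROWS' [FORCE]. ROWS is JSON, a list of rows, each an object with "travel": the shift along the tool's x, y, z in m, a list of three; "rot": the turn, a rotation vector about the tool's x, y, z in degrees, a list of three; "grip": the finger opening in m, from 0 to 0.0919. A call has 1 to 8 rows; each row shifts and turns the commanded pose from where the row before left it, along the tool's axes as they then stand; what a row does not reach is not made up. A row lasts 1/8 s, in which the tool goes at most 62.5 mm and 10.7 degrees, less where a joint would pass 70% of its speed; a pose out of reach is approached as far as the arm can. A call with a gripper value outside its range is refused whole. The fingers move at their own pace and stop on an object; FORCE is the grip in N (left out, the last holds). Time passes only in rows, so rows that do not move let the fingers close. It gives the time, the measured TCP pose, the force, the opening and the grip force at its end, in the units of the state.
- bot.read_state(): the state, without advancing time (a new reading comes with each control period).
- bot.read_camera(name): name is "scene" or "top"; returns (picture, depth): 400x640x3 uint8, red, green, blue; 400x640 float32, m along the optical axis (not along the pixel's ray), 0 where there is no reading.
- bot.camera_model(name): a dict with "K" (3x3 intrinsics, pixels), "k1" (the pictures are not rectified: a ray, as slopes to the right and down, at radius r is drawn at 1 + k1 r^2 times it, then the intrinsics apply), "view" (4x4, takes a point from world to camera coordinates). Camera axes: x right, y down, z forward; pixel columns grow to the right and rows downward; lengths in m; the calibration is good to about 2 mm. A picture is of the moment at which its call begins. camera_model takes no time and is no camera call.
- bot.finish_job(): hands the job in; it is judged then, once.
Trained networks look in the newest picture that a camera, given by its name, has taken for a name from the list of things; names that differ only in an ending like _2 or _b are one class to them, and where a whole thing is asked for, a point or a joint stands for the part that bears it (a point fixed in the world has none). Each returns a list of dicts, best first, with "confidence" (0 to 1); they miss things now and then, are a little off and sometimes report something else, mostly with a low value. They report only what shows in the picture. A call takes as long as a camera call.
- bot.find_in(thing, camera): "xy" ([column, row] in pixels, amid what is visible of it).
The state is a dict: "clock": time; "q": joint angles; "joint_velocities": joint speeds; "joint_efforts": joint torques, N m; "eef_pos": TCP position; "orientation": TCP orientation; "wrist_force": force on the tool from outside, world axes, zero at the start; "moment": the same for the moment, N m; "finger_gap": opening from 0.0 (shut) to 1.0 (fully open); "grasp_force": force on a finger pad.
Only numpy, scipy, OpenCV 4.12 (cv2) and the standard library are available. Lean on these libraries where they do the work, as an engineer would, in place of code of your own. Each camera call takes 0.05 s, during which the arm holds its last target. There are 200 camera calls.

## Working session

There is one attempt and no reset: what is moved stays moved. The work goes in short steps, Python scripts to look and compute and a shell command to move; the robot and the scene stay as the last step left them, time stands still between calls to the robot, and variables do not carry over. Pictures are saved under pics/ and viewed, at most 10 in all, crops included, and the job is handed in when it is done.

```bash
mkdir -p pics; cat > h.py <<'E'
import numpy as np, cv2
from rig import bot
def cloud(cam):
    im,d=bot.read_camera(cam); m=bot.camera_model(cam); K=np.array(m["K"]);V=np.linalg.inv(np.array(m["view"]))
    v,u=np.mgrid[0:400,0:640]
    D=np.array([m["k1"],0,0,0,0],float)
    p=cv2.undistortPoints(np.stack([u,v],-1).reshape(-1,1,2).astype(float),K,D).reshape(400,640,2)
    P=np.concatenate([p*d[...,None],d[...,None]],-1)@V[:3,:3].T+V[:3,3]
    P[d==0]=np.nan
    return im,P
def save(n,im): cv2.imwrite("pics/"+n,im[...,::-1])
E
python3 - <<'E'
from h import *
for c in("top","scene"):
    im,P=cloud(c); save(c+"0.png",im); np.save(c+"0.npy",P)
    for t in("bottle","jar","post","dish","base","cup","tray","clipper","comb"):
        for r in bot.find_in(t,c)[:3]:
            x,y=np.round(r["xy"]).astype(int); print(c,t,x,y,round(r["confidence"],2),np.round(P[y,x],3))
s=bot.read_state();print(s["clock"],s["eef_pos"],s["orientation"],s["finger_gap"])
E
```

```text
top bottle 327 180 0.69 [ 0.619 -0.022  0.115]
top jar 329 214 0.46 [ 0.513 -0.026  0.096]
top post 315 198 0.58 [0.57  0.018 0.035]
top dish 314 196 0.56 [0.576 0.022 0.035]
top dish 221 213 0.54 [ 0.528  0.343 -0.006]
top base 327 245 0.64 [ 0.412 -0.019  0.004]
top cup 438 225 0.65 [ 0.471 -0.396  0.005]
top tray 315 198 0.75 [0.57  0.018 0.035]
top clipper 225 216 0.62 [0.517 0.324 0.014]
top clipper 314 200 0.29 [0.563 0.022 0.038]
top comb 186 209 0.7 [0.544 0.459 0.009]
scene bottle 292 231 0.59 [ 0.643 -0.014  0.101]
scene jar 311 202 0.82 [ 0.526 -0.018  0.091]
scene post 321 233 0.89 [0.575 0.037 0.04 ]
scene dish 323 234 0.96 [0.573 0.042 0.036]
scene dish 470 287 0.69 [0.539 0.45  0.005]
scene base 290 231 0.72 [ 0.646 -0.018  0.102]
scene cup 222 158 0.78 [ 0.49  -0.345  0.096]
scene tray 319 237 0.94 [0.589 0.037 0.039]
scene clipper 423 265 0.58 [0.526 0.32  0.002]
scene clipper 319 234 0.58 [0.581 0.033 0.04 ]
scene comb 472 288 0.89 [0.54  0.455 0.005]
1.0 [0.16100641 0.55198596 0.231603  ] [-6.24788488e-06  1.41412855e-01  9.89950708e-01  9.48308737e-06] 0.9994717901437462
```

View pics/top0.png

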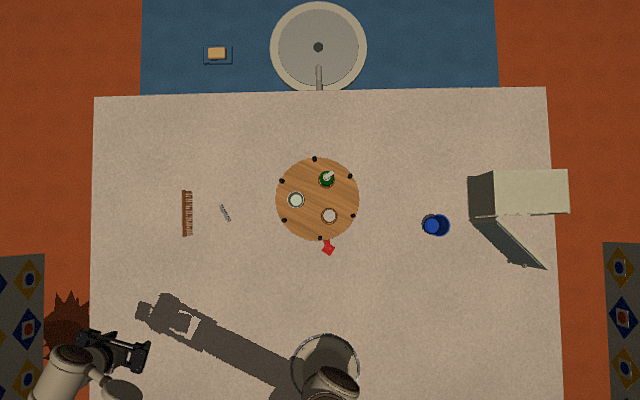

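View pics/scene0.png

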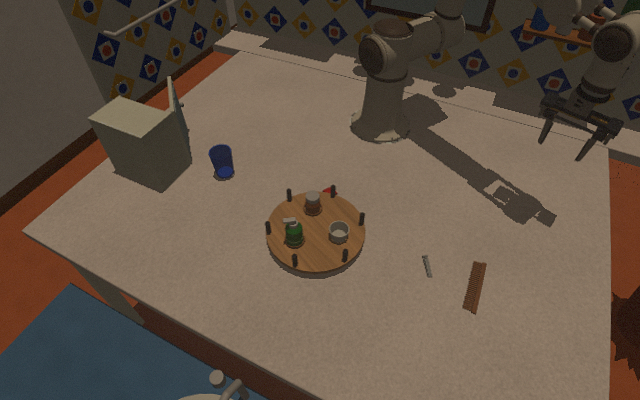

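The top view shows the tray centred near (317,198), with the bottle at (327,180) on the far side and the red pointer at (327,246) on the near side. The posts are at (315,158), (349,176), (353,215), (320,238), (284,220) and (282,181). Next I'll measure these precisely.

```bash
cat >> h.py <<'E'
from scipy.optimize import least_squares
def toplane(cam,uv,z):
    m=bot.camera_model(cam);V=np.linalg.inv(np.array(m["view"]))
    p=cv2.undistortPoints(np.array(uv,float).reshape(-1,1,2),np.array(m["K"]),np.array([m["k1"],0,0,0,0],float)).reshape(-1,2)
    r=np.c_[p,np.ones(len(p))]@V[:3,:3].T; s=(z-V[2,3])/r[:,2]
    return V[:3,3]+r*s[:,None]
def measure(im,cam="top",c=None):
    hsv=cv2.cvtColor(im,cv2.COLOR_RGB2HSV).astype(int);H,S,Vv=hsv[...,0],hsv[...,1],hsv[...,2]
    out={}
    roi=np.zeros((400,640),bool)
    roi[140:265,260:375]=1
    wood=roi&(H>8)&(H<22)&(S>90)&(Vv>90)
    m8=cv2.morphologyEx(wood.astype(np.uint8),cv2.MORPH_OPEN,np.ones((3,3)))
    if c is None:
        ct=max(cv2.findContours(m8,cv2.RETR_EXTERNAL,cv2.CHAIN_APPROX_NONE)[0],key=cv2.contourArea)
        X=toplane(cam,ct.reshape(-1,2),.036)[:,:2]
        f=least_squares(lambda q:np.hypot(*(X-q[:2]).T)-q[2],[.57,0,.14],loss="soft_l1",f_scale=.002)
        c=f.x[:2];out["r"]=f.x[2]
    out["c"]=c
    red=roi&((H<6)|(H>174))&(S>150)&(Vv>90); y,x=np.nonzero(red)
    X=toplane(cam,np.c_[x,y],.006)[:,:2];out["nred"]=len(X);out["red"]=X.mean(0)
    out["pointer"]=np.degrees(np.arctan2(*(X.mean(0)-c)[::-1]))
    g=roi&(H>45)&(H<80)&(S>110); y,x=np.nonzero(g)
    out["greenpx"]=(x.mean(),y.mean(),len(x))
    X=toplane(cam,np.c_[x,y],.11)[:,:2].mean(0);out["bottle"]=X;out["bang"]=np.degrees(np.arctan2(*(X-c)[::-1]))
    dk=(roi&(Vv<50)).astype(np.uint8)
    n,l,st,ce=cv2.connectedComponentsWithStats(dk)
    out["posts"]=[]
    for i in range(1,n):
        if st[i,4]<8: continue
        w=toplane(cam,[ce[i]],.075)[0,:2]-c; rr=np.hypot(*w)
        if .11<rr<.15: out["posts"].append((np.round(ce[i],1).tolist(),int(st[i,4]),round(rr,3),round(np.degrees(np.arctan2(w[1],w[0])),1)))
    return out
E
python3 - <<'E'
from h import *
im=cv2.imread("pics/top0.png")[...,::-1].copy()
for k,v in measure(im).items(): print(k,v)
P=np.load("top0.npy")
m=(P[...,2]>.072)&(P[...,2]<.09)&(np.hypot(P[...,0]-.57,P[...,1]-.01)<.16); print(P[m].round(3)[:60])
q=bot.camera_model("top");print(np.linalg.inv(q["view"])[:3,3])
save("crop0.png",cv2.resize(im[145:260,255:380],None,fx=5,fy=5,interpolation=cv2.INTER_CUBIC))
E
```

```text
r 0.13710155014680633
c [0.56813725 0.01221718]
nred 121
red [ 0.40440989 -0.0204468 ]
pointer -168.71749268500233
greenpx (np.float64(325.8), np.float64(179.41052631578947), 95)
bottle [ 0.62195196 -0.01803314]
bang -29.34120540128412
posts [([314.2, 158.6], 16, np.float64(0.127), np.float64(2.4)), ([349.6, 175.8], 16, np.float64(0.128), np.float64(-57.7)), ([281.6, 180.4], 17, np.float64(0.127), np.float64(62.7)), ([352.5, 215.0], 12, np.float64(0.128), np.float64(-117.4)), ([284.1, 219.6], 15, np.float64(0.127), np.float64(123.0)), ([319.6, 237.4], 13, np.float64(0.129), np.float64(-177.0))]
[[ 0.703  0.021  0.078]
 [ 0.702  0.018  0.083]
 [ 0.699  0.025  0.084]
 [ 0.7    0.021  0.079]
 [ 0.7    0.018  0.079]
 [ 0.7    0.015  0.077]
 [ 0.696  0.025  0.083]
 [ 0.696  0.022  0.082]
 [ 0.696  0.018  0.082]
 [ 0.696  0.015  0.081]
 [ 0.694  0.025  0.076]
 [ 0.692  0.022  0.085]
 [ 0.692  0.018  0.085]
 [ 0.694  0.015  0.076]
 [ 0.691  0.022  0.072]
 [ 0.69   0.018  0.079]
 [ 0.642 -0.094  0.078]
 [ 0.642 -0.097  0.079]
 [ 0.641 -0.1    0.08 ]
 [ 0.639 -0.091  0.078]
 [ 0.638 -0.094  0
[... 292 characters left out ...]
]
 [ 0.63   0.126  0.08 ]
 [ 0.63   0.123  0.082]
 [ 0.627  0.132  0.084]
 [ 0.627  0.129  0.082]
 [ 0.627  0.127  0.079]
 [ 0.626  0.123  0.084]
 [ 0.624  0.133  0.075]
 [ 0.624  0.13   0.078]
 [ 0.623  0.126  0.084]
 [ 0.623  0.123  0.082]
 [ 0.621  0.13   0.075]
 [ 0.62   0.126  0.084]
 [ 0.618 -0.038  0.073]
 [ 0.615 -0.003  0.078]
 [ 0.614 -0.035  0.08 ]
 [ 0.612 -0.006  0.074]
 [ 0.61  -0.032  0.08 ]
 [ 0.608 -0.012  0.076]
 [ 0.608 -0.015  0.078]
 [ 0.607 -0.019  0.086]
 [ 0.607 -0.022  0.084]
 [ 0.59   0.079  0.077]
 [ 0.588  0.089  0.075]
 [ 0.587  0.073  0.072]
 [ 0.585  0.098  0.073]
 [ 0.578  0.105  0.076]
 [ 0.577  0.06   0.075]]
[ 4.62917743e-01 -1.36502707e-03  1.40362413e+00]
```

View pics/crop0.png

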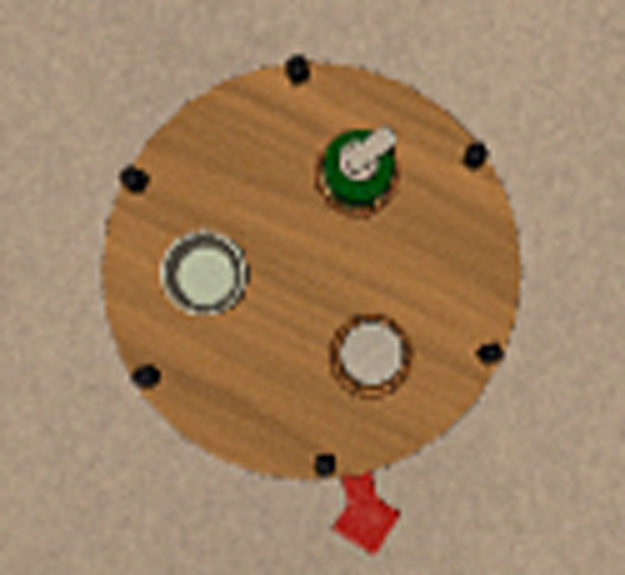

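The posts fit r ≈ 0.128 with 60° spacing. That puts the bottle at −27.3° and the pointer at −168.7°, so the tray needs about 141° clockwise. I'll push the post at −117.3° round the near side, coming down in the empty sector with the fingers closed and tips at z ≈ 0.064, so the gripper body clears the bottle top.

```bash
python3 -m inch '[{"travel":[-0.0348,-0.0333,0],"rot":[0,0,0],"grip":0},{"travel":[-0.0348,-0.0333,0],"rot":[0,0,0],"grip":0},{"travel":[-0.0348,-0.0333,0],"rot":[0,0,0],"grip":0},{"travel":[-0.0348,-0.0333,0],"rot":[0,0,0],"grip":0},{"travel":[-0.0348,-0.0333,0],"rot":[0,0,0],"grip":0},{"travel":[-0.0348,-0.0333,0],"rot":[0,0,0],"grip":0},{"travel":[-0.0348,-0.0333,0],"rot":[0,0,0],"grip":0},{"travel":[-0.0348,-0.0333,0],"rot":[0,0,0],"grip":0}]' 5
python3 -m inch '[{"travel":[-0.0348,-0.0333,0],"rot":[0,0,0],"grip":0},{"travel":[-0.0348,-0.0333,0],"rot":[0,0,0],"grip":0},{"travel":[-0.0348,-0.0333,0],"rot":[0,0,0],"grip":0},{"travel":[-0.0348,-0.0333,0],"rot":[0,0,0],"grip":0},{"travel":[-0.0348,-0.0333,0],"rot":[0,0,0],"grip":0},{"travel":[-0.0348,-0.0333,0],"rot":[0,0,0],"grip":0},{"travel":[-0.0348,-0.0333,0],"rot":[0,0,0],"grip":0},{"travel":[-0.0348,-0.0333,0],"rot":[0,0,-6],"grip":0}]'
python3 -m inch '[{"travel":[0,0,0],"rot":[0,0,0],"grip":0}]'
```

```text
clock: 2.0
eef_pos: [0.3544, 0.2169, 0.2319]
orientation: [0.0, 0.141, 0.99, 0.0]
wrist_force: [0.3, -0.4, 0.1]
finger_gap: 0.147
grasp_force: 0.0
clock: 3.0
eef_pos: [0.5471, -0.1169, 0.2317]
orientation: [0.0, 0.088, 0.996, -0.0]
wrist_force: [0.7, -0.2, 0.0]
finger_gap: 0.006
grasp_force: 0.0
clock: 3.12
eef_pos: [0.5471, -0.118, 0.2312]
orientation: [-0.0, 0.091, 0.996, -0.0]
wrist_force: [-0.5, 0.4, 0.9]
finger_gap: 0.002
grasp_force: 0.0
```

```bash
python3 -m inch '[{"travel":[0,-0.002,0.03],"rot":[0,0,-1.2],"grip":0},{"travel":[0,0,0.03],"rot":[0,0,0],"grip":0},{"travel":[0,0,0.03],"rot":[0,0,0],"grip":0},{"travel":[0,0,0.03],"rot":[0,0,0],"grip":0},{"travel":[0,0,0.03],"rot":[0,0,0],"grip":0},{"travel":[0,0,0],"rot":[0,0,0],"grip":0}]'
python3 -m inch '[{"travel":[0.0069,0.0002,0],"rot":[0,0,3],"grip":0},{"travel":[0.0069,0.0002,0],"rot":[0,0,3],"grip":0},{"travel":[0.0046,0.0001,0],"rot":[0,0,2],"grip":0},{"travel":[0.0046,0.0001,0],"rot":[0,0,2],"grip":0},{"travel":[0.0046,0.0001,0],"rot":[0,0,2],"grip":0},{"travel":[0.0046,0.0001,0],"rot":[0,0,2],"grip":0}]'
python3 - <<'E'
from h import *
im,P=cloud("top");save("p1.png",im)
for k,v in measure(im,c=np.array([.568,.012])).items(): print(k,v)
E
```

```text
clock: 3.88
eef_pos: [0.5437, -0.1156, 0.0794]
orientation: [-0.003, 0.079, 0.997, 0.001]
wrist_force: [0.4, -0.3, -0.2]
finger_gap: 0.009
grasp_force: 0.0
clock: 4.62
eef_pos: [0.5153, -0.1085, 0.082]
orientation: [0.001, 0.201, 0.98, -0.0]
wrist_force: [1.5, -0.1, 0.4]
finger_gap: 0.006
grasp_force: 0.4Traceback (most recent call last):
  File "<stdin>", line 3, in <module>
  File "h.py", line 32, in measure
    X=toplane(cam,np.c_[x,y],.006)[:,:2];out["nred"]=len(X);out["red"]=X.mean(0)
      ~~~~~~~^^^^^^^^^^^^^^^^^^^^^
  File "h.py", line 15, in toplane
    p=cv2.undistortPoints(np.array(uv,float).reshape(-1,1,2),np.array(m["K"]),np.array([m["k1"],0,0,0,0],float)).reshape(-1,2)
      ~~~~~~~~~~~~~~~~~~~^^^^^^^^^^^^^^^^^^^^^^^^^^^^^^^^^^^^^^^^^^^^^^^^^^^^^^^^^^^^^^^^^^^^^^^^^^^^^^^^^^^^^^^
cv2.error: OpenCV(4.12.0) /io/opencv/modules/calib3d/src/undistort.dispatch.cpp:347: error: (-215:Assertion failed) CV_IS_MAT(_src) && CV_IS_MAT(_dst) && (_src->rows == 1 || _src->cols == 1) && (_dst->rows == 1 || _dst->cols == 1) && _src->cols + _src->rows - 1 == _dst->rows + _dst->cols - 1 && (CV_MAT_TYPE(_src->type) == CV_32FC2 || CV_MAT_TYPE(_src->type) == CV_64FC2) && (CV_MAT_TYPE(_dst->type) == CV_32FC2 || CV_MAT_TYPE(_dst->type) == CV_64FC2) in function 'cvUndistortPointsInternal'
```

Contact has been made at about 1.5 N. The arm hides the pointer from the camera, so I'll track the TCP angle (now −113.6°) and continue the arc.

```bash
for i in 1; do python3 -m inch '[{"travel":[0.0069,0.0002,0],"rot":[0,0,3],"grip":0},{"travel":[0.0069,0.0002,0],"rot":[0,0,3],"grip":0},{"travel":[0.0069,0.0002,0],"rot":[0,0,3],"grip":0},{"travel":[0.0069,0.0002,0],"rot":[0,0,3],"grip":0},{"travel":[0.0069,0.0002,0],"rot":[0,0,3],"grip":0},{"travel":[0.0069,0.0002,0],"rot":[0,0,3],"grip":0},{"travel":[0.0069,0.0002,0],"rot":[0,0,3],"grip":0},{"travel":[0.0069,0.0002,0],"rot":[0,0,3],"grip":0}]'; done
python3 - <<'E'
from h import *
s=bot.read_state();d=np.array(s["eef_pos"][:2])-[.568,.012];n=s["orientation"]
print(np.hypot(*d),np.degrees(np.arctan2(d[1],d[0])),"yaw_y",2*np.degrees(np.arctan2(n[2],n[1]))-90)
im,P=cloud("scene");save("s1.png",im)
E
```

```text
clock: 5.68
eef_pos: [0.4701, -0.0768, 0.0816]
orientation: [-0.0, 0.4, 0.916, -0.0]
wrist_force: [-0.2, -0.8, -0.0]
finger_gap: 0.008
grasp_force: 0.4
0.13217949812120589 -137.78687991145284 yaw_y 42.82374066649885
```

View pics/s1.png

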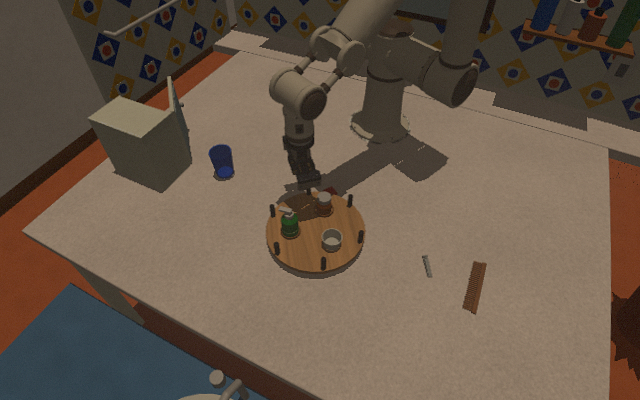

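The tray is following: the bottle has moved clockwise to (290,222), and nothing is near the finger. I'll continue.

```bash
python3 -m inch '[{"travel":[0.0069,0.0002,0],"rot":[0,0,3],"grip":0},{"travel":[0.0069,0.0002,0],"rot":[0,0,3],"grip":0},{"travel":[0.0069,0.0002,0],"rot":[0,0,3],"grip":0},{"travel":[0.0069,0.0002,0],"rot":[0,0,3],"grip":0},{"travel":[0.0069,0.0002,0],"rot":[0,0,3],"grip":0},{"travel":[0.0069,0.0002,0],"rot":[0,0,3],"grip":0},{"travel":[0.0069,0.0002,0],"rot":[0,0,3],"grip":0},{"travel":[0.0069,0.0002,0],"rot":[0,0,3],"grip":0}]'
python3 -m inch '[{"travel":[0.0069,0.0002,0],"rot":[0,0,3],"grip":0},{"travel":[0.0069,0.0002,0],"rot":[0,0,3],"grip":0},{"travel":[0.0069,0.0002,0],"rot":[0,0,3],"grip":0},{"travel":[0.0069,0.0002,0],"rot":[0,0,3],"grip":0},{"travel":[0.0069,0.0002,0],"rot":[0,0,3],"grip":0},{"travel":[0.0069,0.0002,0],"rot":[0,0,3],"grip":0},{"travel":[0.0069,0.0002,0],"rot":[0,0,3],"grip":0},{"travel":[0.0069,0.0002,0],"rot":[0,0,3],"grip":0}]'
cat > st.py <<'E'
from h import *
s=bot.read_state();d=np.array(s["eef_pos"][:2])-[.568,.012];n=s["orientation"]
print(np.hypot(*d),np.degrees(np.arctan2(d[1],d[0])),"yaw_y",2*np.degrees(np.arctan2(n[2],n[1]))-90)
E
python3 st.py
```

```text
clock: 6.72
eef_pos: [0.4421, -0.0297, 0.0815]
orientation: [-0.0, 0.582, 0.813, -0.0]
wrist_force: [-0.2, -0.4, 0.9]
finger_gap: 0.005
grasp_force: 0.4
clock: 7.72
eef_pos: [0.4355, 0.0248, 0.0814]
orientation: [-0.0, 0.738, 0.675, -0.0]
wrist_force: [-0.8, -1.5, 0.2]
finger_gap: 0.006
grasp_force: 0.4
0.1331388265889081 174.4621402760156 yaw_y -5.123501748234489
```

```bash
python3 -m inch '[{"travel":[0.0069,0.0003,0],"rot":[0,0,3],"grip":0},{"travel":[0.0069,0.0003,0],"rot":[0,0,3],"grip":0},{"travel":[0.0069,0.0003,0],"rot":[0,0,3],"grip":0},{"travel":[0.0069,0.0003,0],"rot":[0,0,3],"grip":0},{"travel":[0.0069,0.0003,0],"rot":[0,0,3],"grip":0},{"travel":[0.0069,0.0003,0],"rot":[0,0,3],"grip":0},{"travel":[0.0069,0.0003,0],"rot":[0,0,3],"grip":0},{"travel":[0.0069,0.0003,0],"rot":[0,0,3],"grip":0}]'
python3 -m inch '[{"travel":[0.0069,0.0003,0],"rot":[0,0,3],"grip":0},{"travel":[0.0069,0.0003,0],"rot":[0,0,3],"grip":0},{"travel":[0.0069,0.0003,0],"rot":[0,0,3],"grip":0},{"travel":[0.0069,0.0003,0],"rot":[0,0,3],"grip":0},{"travel":[0.0069,0.0003,0],"rot":[0,0,3],"grip":0},{"travel":[0.0069,0.0003,0],"rot":[0,0,3],"grip":0},{"travel":[0.0069,0.0003,0],"rot":[0,0,3],"grip":0},{"travel":[0.0046,0.0002,0],"rot":[0,0,2],"grip":0}]'
python3 st.py
python3 - <<'E'
from h import *
im,P=cloud("top");save("p2.png",cv2.resize(im[130:290,240:440],None,fx=4,fy=3.7,interpolation=cv2.INTER_CUBIC))
try:
    for k,v in measure(im,c=np.array([.568,.012])).items(): print(k,v)
except Exception as e: print("ERR")
E
```

```text
clock: 8.72
eef_pos: [0.4523, 0.0771, 0.0813]
orientation: [-0.0, 0.862, 0.507, -0.001]
wrist_force: [-1.1, -0.9, -0.1]
finger_gap: 0.002
grasp_force: 0.4
clock: 9.72
eef_pos: [0.4873, 0.1164, 0.0812]
orientation: [-0.0, 0.946, 0.325, -0.001]
wrist_force: [-1.4, 0.2, 0.0]
finger_gap: 0.008
grasp_force: 0.5
0.13199619750905095 127.70603885467244 yaw_y -52.0901929311526
c [0.568 0.012]
nred 118
red [ 0.4042996  -0.02035549]
pointer -168.81955796969777
greenpx (np.float64(324.8690476190476), np.float64(215.86904761904762), 84)
bottle [ 0.50698744 -0.01259086]
bang -158.04830679228093
posts [([316.0, 158.5], 19, np.float64(0.128), np.float64(-0.0)), ([350.4, 177.2], 16, np.float64(0.128), np.float64(-60.1)), ([282.2, 178.9], 17, np.float64(0.127), np.float64(60.4)), ([351.5, 216.7], 14, np.float64(0.128), np.float64(-120.2)), ([290.3, 235.7], 9, np.float64(0.149), np.float64(144.2)), ([317.7, 237.5], 14, np.float64(0.129), np.float64(-179.8))]
```

View pics/p2.png

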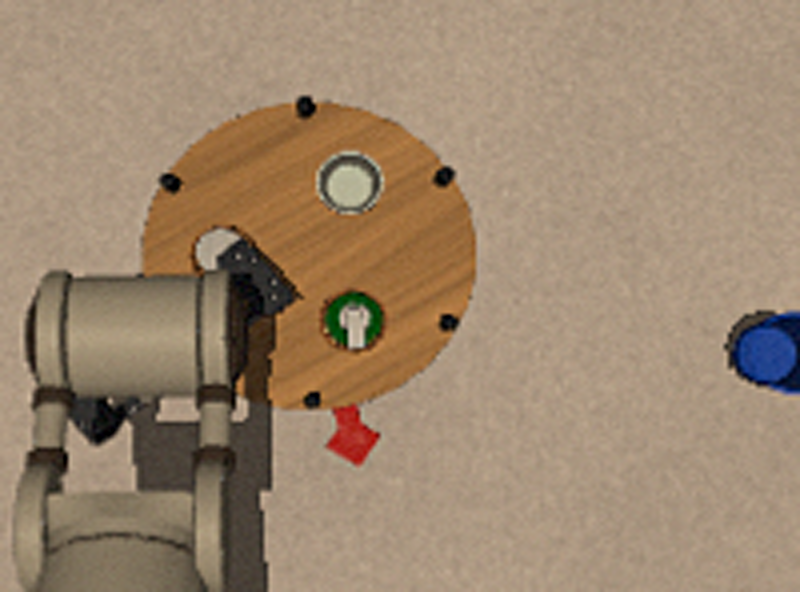

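The bottle stands midway between posts, at −150°, near (328,217), with the pointer tip near (330,256). About 19° remains. I'll push 17°, then measure again.

```bash
python3 -m inch '[{"travel":[0.0069,0.0002,0],"rot":[0,0,3],"grip":0},{"travel":[0.0069,0.0002,0],"rot":[0,0,3],"grip":0},{"travel":[0.0069,0.0002,0],"rot":[0,0,3],"grip":0},{"travel":[0.0069,0.0002,0],"rot":[0,0,3],"grip":0},{"travel":[0.0046,0.0001,0],"rot":[0,0,2],"grip":0},{"travel":[0.0046,0.0001,0],"rot":[0,0,2],"grip":0},{"travel":[0.0023,0.0001,0],"rot":[0,0,1],"grip":0},{"travel":[0,0,0],"rot":[0,0,0],"grip":0}]'
python3 st.py
python3 - <<'E'
from h import *
im,P=cloud("top");save("p3.png",im)
for k,v in measure(im,c=np.array([.568,.012])).items(): print(k,v)
hsv=cv2.cvtColor(im,cv2.COLOR_RGB2HSV).astype(int);H,S,V=hsv[...,0],hsv[...,1],hsv[...,2]
red=((H<6)|(H>174))&(S>150)&(V>90);red[:200]=0;red[265:]=0;red[:,:260]=0;red[:,375:]=0
y,x=np.nonzero(red);X=toplane("top",np.c_[x,y],.006)[:,:2];c=np.array([.568,.012])
# symmetry axis: mean angle per radius
d=X-c;r=np.hypot(*d.T);a=np.degrees(np.arctan2(d[:,1],d[:,0]))
for lo in np.arange(.13,.2,.01):
    m=(r>=lo)&(r<lo+.01); print(round(lo,3),m.sum(),a[m].mean() if m.any() else 0)
# centre from 6 initial posts
px=[[314.2,158.6],[349.6,175.8],[281.6,180.4],[352.5,215],[284.1,219.6],[319.6,237.4]]
print(toplane("top",px,.075).mean(0))
E
```

```text
clock: 10.78
eef_pos: [0.5217, 0.1352, 0.0815]
orientation: [-0.0, 0.983, 0.182, -0.0]
wrist_force: [-0.3, 1.1, 0.3]
finger_gap: 0.004
grasp_force: 0.0
0.13162728589998293 110.57379786761054 yaw_y -69.02310476791891
c [0.568 0.012]
nred 119
red [ 0.40439245 -0.02042551]
pointer -168.78977425360807
greenpx (np.float64(320.5238095238095), np.float64(215.0952380952381), 84)
bottle [0.50974539 0.00101226]
bang -169.31860073096826
posts [([327.7, 160.0], 18, np.float64(0.127), np.float64(-17.3)), ([289.8, 169.4], 17, np.float64(0.127), np.float64(42.5)), ([355.1, 188.2], 17, np.float64(0.128), np.float64(-77.6)), ([344.6, 226.1], 11, np.float64(0.129), np.float64(-137.0)), ([305.8, 235.8], 13, np.float64(0.128), np.float64(162.8))]
0.13 1 -165.80772251825348
0.14 15 -168.6810722016675
0.15 18 -168.8091183487408
0.16 29 -169.01688011095055
0.17 36 -168.51941924338894
0.18 18 -169.1988506882434
0.19 2 -168.49462738268585
0.2 0 0
[0.56753603 0.01152108 0.075     ]
```

Measured bottle direction is −167.3° against −168.8° for the pointer, so I'll push 1.5° more, back off and raise.

```bash
python3 -m inch '[{"travel":[0.0017,0,0],"rot":[0,0,0.7],"grip":0},{"travel":[0.0017,0.0001,0],"rot":[0,0,0.8],"grip":0},{"travel":[0,0,0],"rot":[0,0,0],"grip":0},{"travel":[0,0,0],"rot":[0,0,0],"grip":0}]'
python3 st.py
python3 -m inch '[{"travel":[-0.005,0,0],"rot":[0,0,0],"grip":0},{"travel":[-0.01,0,0],"rot":[0,0,0],"grip":0},{"travel":[0,0,-0.03],"rot":[0,0,0],"grip":0},{"travel":[0,0,-0.03],"rot":[0,0,0],"grip":0},{"travel":[0,0,-0.04],"rot":[0,0,0],"grip":0},{"travel":[0,0,-0.04],"rot":[0,0,0],"grip":0}]'
python3 -m inch '[{"travel":[0.01,-0.04,-0.02],"rot":[0,0,0],"grip":0},{"travel":[0,-0.05,0],"rot":[0,0,0],"grip":0},{"travel":[0,-0.05,0],"rot":[0,0,0],"grip":0},{"travel":[0,-0.05,0],"rot":[0,0,0],"grip":0},{"travel":[0,-0.05,0],"rot":[0,0,0],"grip":0},{"travel":[0,0,0],"rot":[0,0,0],"grip":0}]'
python3 - <<'E'
from h import *
im,P=cloud("top");save("p4.png",cv2.resize(im[130:290,240:440],None,fx=4,fy=3.7,interpolation=cv2.INTER_CUBIC))
for k,v in measure(im,c=np.array([.568,.012])).items(): print(k,v)
E
```

```text
clock: 11.32
eef_pos: [0.5251, 0.1364, 0.0817]
orientation: [-0.0, 0.986, 0.169, 0.0]
wrist_force: [-0.1, -1.4, -0.4]
finger_gap: 0.006
grasp_force: 0.0
0.13157619477625693 109.02277498949776 yaw_y -70.55563553560256
clock: 12.08
eef_pos: [0.51, 0.1312, 0.2226]
orientation: [-0.0, 0.986, 0.169, -0.0]
wrist_force: [0.1, -0.6, 0.8]
finger_gap: 0.008
grasp_force: 0.0
clock: 12.82
eef_pos: [0.4384, 0.3631, 0.2413]
orientation: [-0.0, 0.985, 0.171, -0.0]
wrist_force: [-0.3, 0.6, -0.4]
finger_gap: 0.003
grasp_force: 0.0
c [0.568 0.012]
nred 120
red [ 0.40420626 -0.02040368]
pointer -168.80954536128203
greenpx (np.float64(321.48148148148147), np.float64(217.60493827160494), 81)
bottle [ 0.50176441 -0.00182713]
bang -168.20845811377683
posts [([328.7, 160.2], 16, np.float64(0.128), np.float64(-18.8)), ([290.4, 168.9], 17, np.float64(0.127), np.float64(41.3)), ([355.4, 189.4], 15, np.float64(0.128), np.float64(-79.3)), ([278.1, 206.1], 16, np.float64(0.128), np.float64(101.4)), ([343.5, 226.8], 13, np.float64(0.128), np.float64(-138.9)), ([304.7, 235.5], 15, np.float64(0.128), np.float64(161.2))]
```

View pics/p4.png

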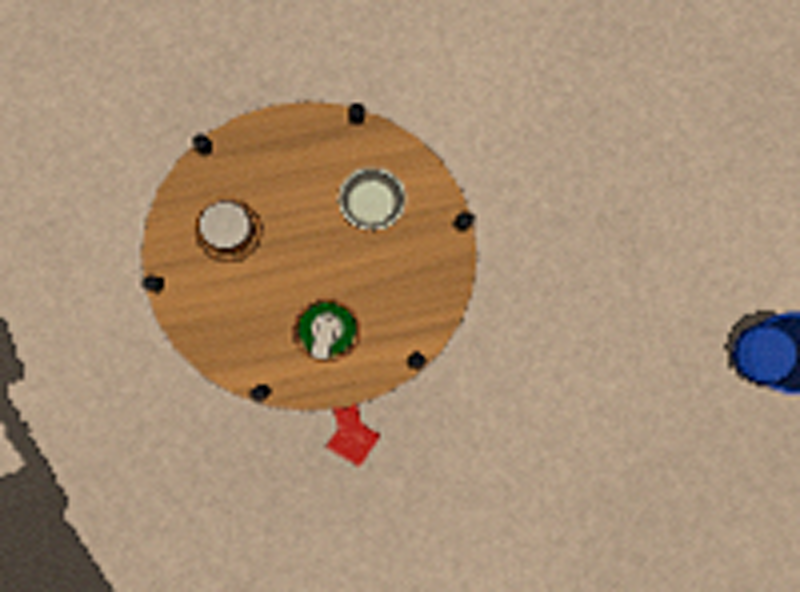

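The final view shows the bottle upright at about (321,219), at −168.85° against −168.8° for the pointer. The jar, dish and cup are undisturbed and the hand is clear, so I'm handing in.

```bash
python3 -c "
from rig import bot
print(bot.finish_job())"
```

```text
the job is handed in; nothing more can be done
None
```

I turned the carousel about 141° clockwise by pushing one post. The green bottle now lines up with the red pointer to within about 0.5° by camera. The hand is clear, and I handed the job in at about 13 s of the 51 s allowed.

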